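Slide the drip tray under the engine stand

TASK

The sump is about to be drained: slide the empty white drip tray along the bench, between the two base rails and under the low cross strap of the engine stand, and push it squarely all the way home against the cross tube, so that its outer edge is flush with the black-capped rail ends and it lies below the drain plug. Only push it with the fingers: do not lift, carry or tip it, do not ram it or knock the engine or stand, and leave the bottle, filter, brake caliper and spanner where they are.

Things in the scene. Friction and masses are not known exactly. Their poses are not given: they have to be found in the camera images.
- tray: shallow, empty, open-topped white plastic drip tray, loose on the grey carpeted bench: 220 long x 150 wide x 33 mm high over the rim, 0.3 to 0.55 kg. Origin: centre of its underside; x along its length, y across, z up; both ends alike. Starts outside the stand: centre 170 to 230 mm before the mouth, up to 40 mm off its centre line, turned up to 0.3 rad. Sliding it takes roughly 2 to 6 N.
- tray_rim (a point): centre of the tray at rim height, 33 mm above its underside. The rim is a 3 mm thick lip turned outward 5 mm beyond the walls at the very top (walls and floor 3 mm, walls' footprint 210 x 140 mm), so an upright finger beside the tray meets the rim edge, 30 to 33 mm above the bench.
- stand: fixed aluminium engine stand. Origin: on the bench, midway between the two front rail ends (black caps), the open mouth; x runs inward under the engine (world +y within 0.16 rad), y across, z up. Base rails 40 x 40 mm, from x = 0 to 460 mm, inner faces at y = +-83 mm, outer +-123 mm. Grey engine above: from x = 125 mm inward, |y| < 120 mm, up to 0.48 m high.
- strap (a point): centre of the underside of the low flat cross strap bolted over the rails: 35 mm wide along x (50 to 85 mm from the mouth), 5 mm thick, underside 40 mm above the bench (7 mm above the tray's rim); its bolt heads reach 51 mm.
- stop (a point): centre of the near face of the cross tube (40 mm high, on the bench between the rails) that stops the tray, 220 mm in from the mouth. With the tray home its centre is 110 mm in from the mouth, on the centre line, and its outer edge is flush with the rail ends.
- drain_plug (a point): underside of the dark round drain plug (22 mm across) below the sump, 62 mm above the bench, 150 mm in from the mouth on the centre line.
- caliper: bystander: bronze-coloured brake caliper, about 105 x 85 x 60 mm, 0.8 kg; origin at the centre of its underside. Leave it alone.
- oil_filter: bystander: blue spin-on oil filter standing upright, 68 mm across, 83 mm high; origin at the centre of its underside. Leave it alone.
- spray_bottle: bystander: black and white trigger spray bottle, 84 mm across, 235 mm high; origin at the centre of its underside. Leave it alone.
- spanner: bystander: steel spanner 190 mm long lying flat, its length along its x axis; origin at its middle, on the bench. Leave it alone.

How it is judged:
By the outcome, as a careful person would: the job done as asked, in the order asked, and still so for the second after the job is handed in, with the robot touching nothing.
It also fails if it takes over 64 s, if anything falls off the work surface, if the arm or the gripper's body presses on something with over 40 N, if the wrist force passes 120 N, or if a joint passes its speed limit or range.

ROBOT

A 6-joint arm with a two-finger parallel gripper is mounted at the origin on the work surface. World frame = base frame: x ahead of the robot, y to its left, z up, the work surface at z = 0. Lengths are in mm, angles in rad, forces in N, time in s.
With the tool pointing down it reaches from about 375 to 750 mm from the base axis. Payload 9 kg.
Tool frame: the origin (TCP) lies midway between the tips of the shut fingers; the grasp point (between the pads) lies 19 mm behind it (grasp_offset is the distance from the TCP to the grasp point, in mm); z points along the fingers, x is the direction in which the jaws open and shut, and the axes are right-handed (so a half turn about z gives the same grasp; the last joint's range is limited). The gripper opens to 85 mm and grips with 20 to 120 N. Pads are 22 mm wide; open, the fingers measure 114 mm over their backs; the gripper's body (76 mm by 85 mm) begins 54 mm behind the grasp point. The pads swing forward as they close: fully open they stand 13 mm farther back than shut.
Start: joints at [1.01, 0.104, 0.097, 1.564, 0, 1.353], TCP at [201.681, 565.121, 231.331] pointing down, gripper open.
Joint ranges: [-2.99, 2.99], [-0.84, 1.86], [-1.1, 1.16], [-1.84, 2.11], [-1.51, 1.56], [-3.14, 3.14]. Speed limits (rad/s): [2.22, 2.22, 2.57, 3.14, 3.14, 3.14].

INTERFACE

Orientations are given as a unit quaternion [w, x, y, z].
In Python, from station import * gives the robot as it stands.
- The arm moves only by the tool jog_arm, never from a script. Its argument "increments" is one flat list of numbers, 7 for each row, row after row: the shift along the world's x, y, z in mm, then the turn, a rotation vector about the world's x, y, z in degrees, then the opening, from 0 (shut) to 1 (fully open). A call has 1 to 10 rows; each row shifts and turns the commanded pose from where the row before left it; what a row does not reach is not made up. A row lasts 1/10 s, in which the tool goes at most 50 mm and 8.59 degrees, less where a joint would pass 70% of its speed; a pose out of reach is approached as far as the arm can. A call is refused whole if a number of a shift passes 50 or a number of a turn 8.59, either way. A call with a gripper value outside its range is refused whole. The fingers move at their own pace and stop on an object; "squeeze" is the grip in N (left out, the last holds). Time passes only in rows, so rows that do not move let the fingers close. It gives the time, the measured TCP pose, the force and the opening at its end, in the units of the state.
- get_state(): the state, without advancing time (a new reading comes with each control period).
- camera(name): name is "side" or "top" or "wrist"; returns a dict with "color" (420x560x3 uint8, blue, green, red), "fx", "fy", "cx", "cy" (pixels), "extrinsics" (4x4, takes a point from camera to world coordinates); the wrist camera has in their place "hand_eye" (4x4, takes a point from camera to tool coordinates, whose origin is the TCP and whose axes are the tool frame's). Camera axes: x right, y down, z forward; pixel columns grow to the right and rows downward; lengths in mm; the calibration is good to about 2 mm. A picture is of the moment at which its call begins: read the wrist's pose just before it. There is no depth.
- close_job(): hands the job in, once; it reports no verdict.
The state is a dict: "clock": time; "joints": joint angles; "qd": joint speeds; "joint_torque": joint torques, N m; "position": TCP position; "ee_rot": TCP orientation; "contact_force": force on the tool from outside, world axes, zero at the start; "torque": the same for the moment, N m; "opening": finger opening in mm.
Only numpy, scipy, OpenCV 4.12 (cv2) and the standard library are available. Lean on these libraries where they do the work, as an engineer would, in place of code of your own. Each camera call takes 0.05 s, during which the arm holds its last target. There are 200 camera calls.

## Working session

There is one attempt and no reset: what is moved stays moved. The work goes in short steps, Python scripts to look and compute and a tool call to move; the robot and the scene stay as the last step left them, time stands still between calls to the robot, and variables do not carry over. Pictures are saved under pics/ and viewed, about 8 in all and at most 12, crops included, and the job is handed in when it is done.

Besides the shell and the picture viewer there is one more tool, called as name(argument=value, ...) on one line, values as JSON. jog_arm: Moves the arm, as the interface text tells. Its arguments: {"type":"object","properties":{"increments":{"type":"array"},"squeeze":{"type":"number"}},"required":["increments"]}

```bash
mkdir -p pics; cat > h.py <<'E'
from station import *
import numpy as np, cv2
from scipy.spatial.transform import Rotation as R
def snap(name,fn):
    s=get_state(); c=camera(name); cv2.imwrite('pics/'+fn+'.png',c['color'])
    if name=='wrist':
        q=s['ee_rot']; T=np.eye(4); T[:3,:3]=R.from_quat([q[1],q[2],q[3],q[0]]).as_matrix(); T[:3,3]=s['position']
        E=T@np.array(c['hand_eye'])
    else: E=np.array(c['extrinsics'])
    np.savez('pics/'+fn+'.npz',E=E,k=[c['fx'],c['fy'],c['cx'],c['cy']])
    return c
def ray(fn,uv):
    d=np.load('pics/'+fn+'.npz');E=d['E'];fx,fy,cx,cy=d['k']
    v=E[:3,:3]@np.array([(uv[0]-cx)/fx,(uv[1]-cy)/fy,1]); return E[:3,3],v
def onz(fn,uv,z):
    o,v=ray(fn,uv); return o+v*(z-o[2])/v[2]
def tri(a,ua,b,ub):
    o,v=ray(a,ua);p,w=ray(b,ub)
    t=np.linalg.lstsq(np.c_[v,-w],p-o,rcond=None)[0]; A=o+v*t[0];B=p+w*t[1]; return (A+B)/2,np.linalg.norm(A-B)
def proj(fn,P):
    d=np.load('pics/'+fn+'.npz');E=d['E'];fx,fy,cx,cy=d['k']
    p=np.linalg.inv(E)@np.r_[P,1]; return np.array([fx*p[0]/p[2]+cx,fy*p[1]/p[2]+cy])
E
python3 - <<'E'
from h import *
for n in ('top','side'):
    snap(n,n+'0'); d=np.load(f'pics/{n}0.npz'); print(d['E'].round(2),d['k'])
print(get_state())
E
```

```text
[[ 3.00000e-02 -9.90000e-01  1.60000e-01  3.19980e+02]
 [-1.00000e+00 -2.00000e-02  2.00000e-02 -1.17790e+02]
 [-2.00000e-02 -1.60000e-01 -9.90000e-01  1.32291e+03]
 [ 0.00000e+00  0.00000e+00  0.00000e+00  1.00000e+00]] [384.97212914 384.97212914 280.4981501  203.69474607]
[[ 8.6000e-01 -3.0000e-01  4.1000e-01  3.7570e+01]
 [-5.1000e-01 -5.0000e-01  7.0000e-01 -9.4436e+02]
 [-1.0000e-02 -8.1000e-01 -5.8000e-01  7.5077e+02]
 [ 0.0000e+00  0.0000e+00  0.0000e+00  1.0000e+00]] [421.91484633 421.91484633 279.4471404  205.18266473]
{'clock': 0.1, 'joints': array([ 1.01027377e+00,  1.04643980e-01,  9.65528712e-02,  1.56390212e+00,
       -6.75939592e-06,  1.35311465e+00]), 'qd': array([ 0.00052201, -0.00015307,  0.00197795,  0.00020632,  0.00036574,
        0.00051694]), 'joint_torque': array([ 6.07928436e-03, -5.58202064e+01,  5.04723608e+01,  1.28211826e-02,
       -2.40850468e-04,  5.08598441e-05]), 'position': array([201.5189307 , 564.83000703, 230.60072353]), 'ee_rot': array([ 2.34122426e-04,  8.17362684e-01,  5.76123150e-01, -5.50764989e-04]), 'contact_force': array([ 0.36428143,  0.87095472, -0.36859784]), 'torque': array([ 0.03220711,  0.04329973, -0.0335034 ]), 'opening': 85.17971176644457}
```

View pics/top0.png

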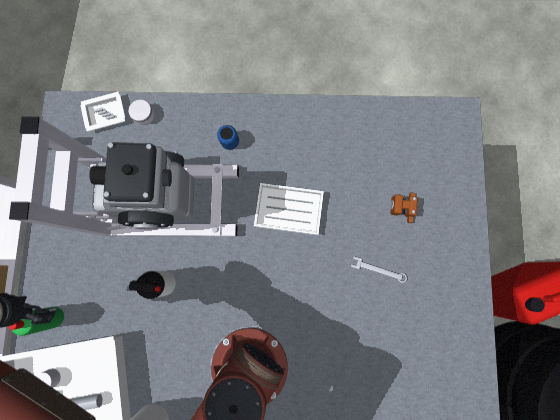

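View pics/side0.png

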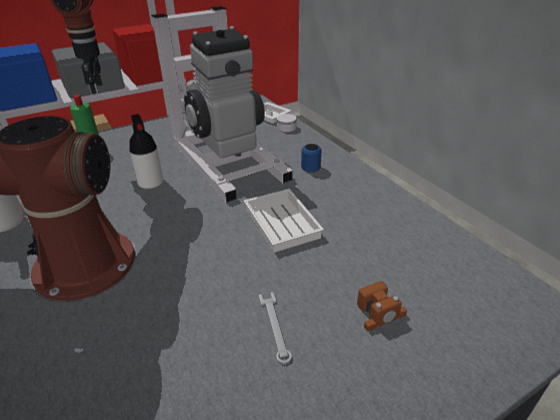

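The top view shows the tray at about (290,209), the stand mouth at (239,171) and (238,230), the filter at (228,137), and the spanner and caliper to the right. The side view shows the tray at (284,220) and the rail caps at (230,193) and (287,173). I'll zoom in on both to measure.

```bash
python3 - <<'E'
import cv2,numpy as np
a=cv2.imread('pics/top0.png')[155:245,205:335]; b=cv2.imread('pics/side0.png')[160:255,210:330]
a=cv2.resize(a,None,fx=6,fy=6,interpolation=cv2.INTER_CUBIC);b=cv2.resize(b,None,fx=6,fy=6,interpolation=cv2.INTER_CUBIC)
cv2.imwrite('pics/c1.png',a);cv2.imwrite('pics/c2.png',b);print(a.shape,b.shape)
E
```

```text
(540, 780, 3) (570, 720, 3)
```

View pics/c1.png

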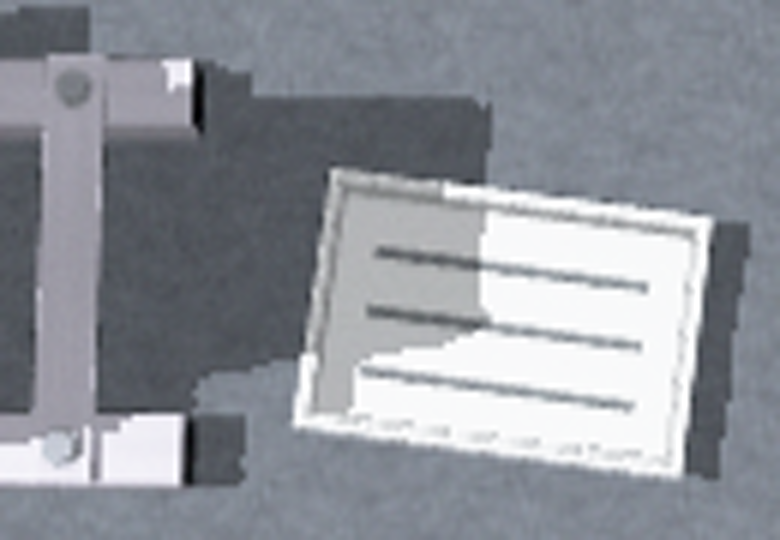

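View pics/c2.png

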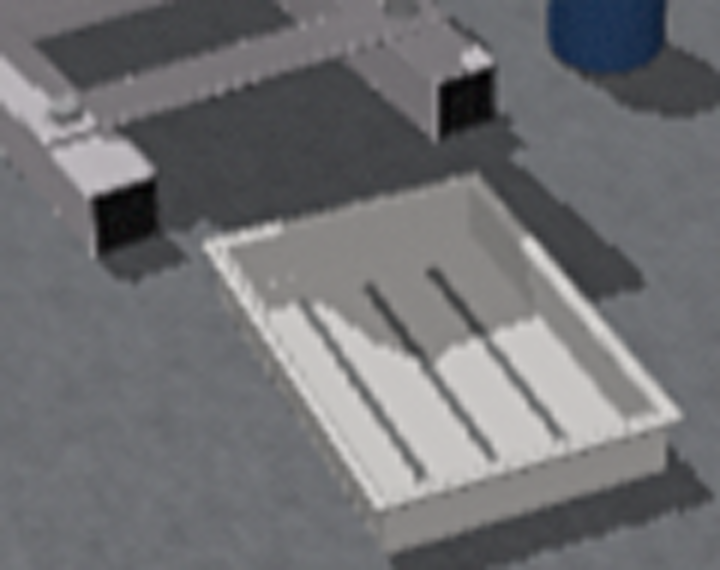

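The top crop shows the rim corners at (335,168), (713,217), (685,480) and (294,428), and the rail ends at x≈197 and 185. The side crop shows the same rim corners at (477,175), (680,415), (380,508) and (208,245), with the caps' top edges at (93,200)-(157,180) and (440,83)-(495,66).

```bash
python3 - <<'E'
from h import *
t=lambda p:((p[0]+.5)/6-.5+205,(p[1]+.5)/6-.5+155)
s=lambda p:((p[0]+.5)/6-.5+210,(p[1]+.5)/6-.5+160)
N=['++','-+','--','+-','Ro+','Ri+','Ri-','Ro-']
T=[(335,168),(294,428),(685,480),(713,217),(197,60),(197,130),(185,412),(185,487)]
S=[(477,175),(208,245),(380,508),(680,415),(495,66),(440,83),(157,180),(93,200)]
P={}
for n,a,b in zip(N,T,S):
    p,e=tri('top0',t(a),'side0',s(b)); z=33 if len(n)==2 else 40
    P[n]=(onz('top0',t(a),z)+onz('side0',s(b),z))/2
    print(n,p.round(1),round(e,1),onz('top0',t(a),z).round(1),onz('side0',s(b),z).round(1))
c=sum(P[n] for n in N[:4])/4; print('tray c',c)
d=(P['++']+P['-+']-P['--']-P['+-'])/2; w=(P['++']-P['-+']+P['+-']-P['--'])/2
print('len',np.linalg.norm(d),'wid',np.linalg.norm(w),'ang from +y',np.arctan2(-d[0],d[1]),np.arctan2(w[1],w[0]))
m=sum(P[n] for n in N[4:])/4; a=(P['Ro+']+P['Ri+']-P['Ro-']-P['Ri-']); print('mouth',m,'ang',np.arctan2(a[1],a[0]),np.linalg.norm(P['Ro+']-P['Ro-']),np.linalg.norm(P['Ri+']-P['Ri-']))
E
```

```text
++ [607.  -16.9  32.7] 1.0 [606.4 -16.7  33. ] [607.2 -17.4  33. ]
-+ [459.    0.6  31.8] 4.9 [456.6   1.3  33. ] [460.7  -1.8  33. ]
-- [ 433.7 -218.5   34.1] 2.6 [ 432.5 -218.1   33. ] [ 435.5 -217.8   33. ]
+- [ 582.5 -232.7   33.4] 0.3 [ 582.4 -232.6   33. ] [ 582.9 -232.3   33. ]
Ro+ [668.   64.4  37.2] 1.3 [666.6  64.2  40. ] [666.2  60.2  40. ]
Ri+ [628.3  61.2  40. ] 6.3 [625.4  62.4  40. ] [631.6  60.6  40. ]
Ri- [464.   63.   33.8] 0.3 [463.4  62.1  40. ] [460.2  54.3  40. ]
Ro- [424.1  59.8  36.8] 4.9 [421.5  60.2  40. ] [424.7  54.6  40. ]
tray c [ 520.54128972 -116.92472641   33.        ]
len 217.96260385556616 wid 149.23910813012577 ang from +y -0.11208674294503275 -0.10522667697792107
mouth [544.95160804  59.84522093  40.        ] ang 0.01974234373753144 243.38522942350338 166.74416403322573
```

Estimates:
- The tray centre is about (520,-117), with its heading 0.11 rad clockwise of +y.
- The mouth is at about (545,61), with the stand turned about +0.02 rad.
- The measured sizes and heights match the text.

Plan:
1. Push the tray's -x side flat with both fingers, jaw along y, to square and centre it.
2. Push it home from its outer end with both fingers, jaw along x.

First I raise the arm and go round the bottle and engine.

jog_arm(increments=[0,0,50,0,0,0,1,0,0,50,0,0,0,1,4,-38,0,0,0,3,1,4,-38,0,0,0,3,1,4,-38,0,0,0,3,1,4,-38,0,0,0,3,1,4,-38,0,0,0,3,1,4,-38,0,0,0,3,1,4,-38,0,0,0,3,1])

```text
clock: 1.0
position: [229.4, 297.8, 331.0]
ee_rot: [0.0, 0.698, 0.716, -0.0]
contact_force: [0.4, -0.2, -0.1]
opening: 85.6
```

jog_arm(increments=[25,-25,0,0,0,0,1,25,-25,0,0,0,0,1,25,-25,0,0,0,0,1,20,-40,0,0,0,0,1,20,-40,0,0,0,0,1,20,-40,0,0,0,0,1,20,-40,0,0,0,0,1,15,-40,0,0,0,0,1,15,-40,0,0,0,0,1,0,-40,0,0,0,0,1])

```text
clock: 2.0
position: [415.3, -57.9, 330.5]
ee_rot: [-0.0, 0.699, 0.715, -0.0]
contact_force: [0.6, 0.2, -0.6]
opening: 85.1
```

jog_arm(increments=[40,-10,0,0,0,0,1,40,-10,0,0,0,0,1,30,-10,0,0,0,0,1,0,0,0,0,0,0,1])

```text
clock: 2.4
position: [526.7, -87.1, 328.3]
ee_rot: [-0.002, 0.699, 0.715, -0.001]
contact_force: [-0.6, -0.3, -0.7]
opening: 85.3
```

```bash
python3 - <<'E'
from h import *
snap('wrist','w0');print(get_state()['position'],np.load('pics/w0.npz')['E'].round(2))
E
```

```text
[525.25287833 -86.30564676 329.37093452] [[-2.0000e-02  9.6000e-01  3.0000e-01  4.4976e+02]
 [ 1.0000e+00  2.0000e-02  1.0000e-02 -8.9380e+01]
 [ 0.0000e+00  3.0000e-01 -9.6000e-01  4.7140e+02]
 [ 0.0000e+00  0.0000e+00  0.0000e+00  1.0000e+00]]
```

View pics/w0.png

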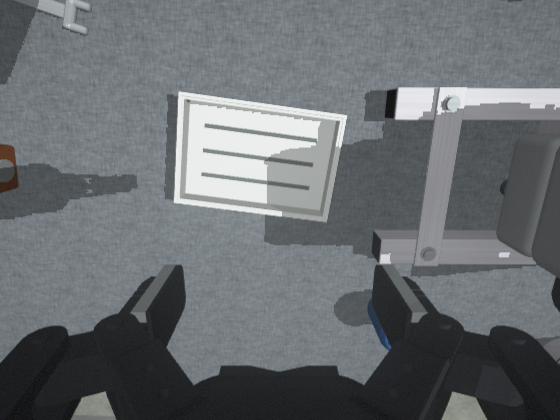

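The wrist view shows the tray at (260,157), the rail caps at (395,103) and (380,248), and the strap at (440,175). I'll zoom in on the mouth for the stand's axis and the tray corners.

```bash
python3 - <<'E'
import cv2
a=cv2.imread('pics/w0.png')[75:275,365:560]
cv2.imwrite('pics/c3.png',cv2.resize(a,None,fx=3,fy=3,interpolation=cv2.INTER_CUBIC))
E
```

```text
(no output)
```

View pics/c3.png

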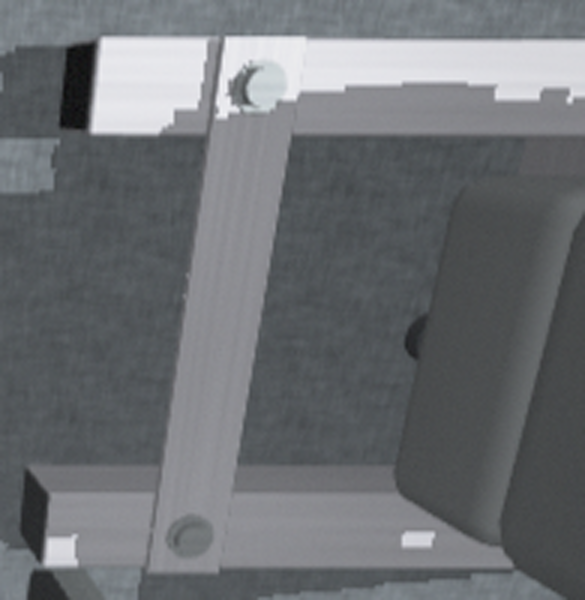

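```bash
python3 - <<'E'
from h import *
t=lambda p:((p[0]+.5)/3-.5+365,(p[1]+.5)/3-.5+75)
Q=[onz('w0',t(p),40) for p in [(99,38),(585,40),(90,133),(585,135),(50,491),(395,493),(45,566),(510,568)]]
for a,b in zip(Q[::2],Q[1::2]): print(a.round(1),b.round(1),np.arctan2(-(b-a)[0],(b-a)[1]))
m=sum(Q[::2])/4;print('mouth',m,'xang',np.arctan2(*((Q[4]-Q[2]+Q[6]-Q[0])[[1,0]])))
P=[onz('w0',p,33) for p in [(347,116),(328,221),(176,203),(180,93)]]
print([p.round(1) for p in P],sum(P)/4); 
E
```

```text
[422.9  60.5  40. ] [419.  264.2  40. ] 0.01916182110873936
[461.3  61.7  40. ] [457.2 275.   40. ] 0.01893688335160319
[627.3  64.   40. ] [624.7 230.1  40. ] 0.0157665129186663
[667.1  66.2  40. ] [663.2 295.8  40. ] 0.01706436927945015
mouth [544.66676436  63.10829506  40.        ] xang 0.01916108805059369
[array([459.1,   1.4,  33. ]), array([605. , -13.5,  33. ]), array([ 582.8, -230.1,   33. ]), array([ 435.7, -214.7,   33. ])] [ 520.66903691 -114.21255428   33.        ]
```

jog_arm(increments=[-40,-9,0,0,0,-0.4,1,-40,-8,0,0,0,0,1,-40,-8,0,0,0,0,1,0,0,-50,0,0,0,1,0,0,-50,0,0,0,1,0,0,-50,0,0,0,1,0,0,-50,0,0,0,1,0,0,-50,0,0,0,1,0,0,-40,0,0,0,1,0,0,-20,0,0,0,1])

```text
clock: 3.45
position: [402.3, -109.2, 17.8]
ee_rot: [-0.002, 0.701, 0.713, -0.0]
contact_force: [-1.1, -0.2, -0.0]
opening: 85.5
```

jog_arm(increments=[0,0,-8,0,0,0,1,0,0,0,0,0,0,1,0,0,0,0,0,0,1])

```text
clock: 3.75
position: [405.4, -111.3, 14.9]
ee_rot: [0.001, 0.701, 0.713, 0.0]
contact_force: [-0.2, -0.3, -0.2]
opening: 85.5
```

jog_arm(increments=[0,0,-6,0,0,0,1,0,0,-5,0,0,0,1,6,0,0,0,0,0,1,6,0,0,0,0,0,1,6,0,0,0,0,0,1,5,0,0,0,0,0,1,5,0,0,0,0,0,1,5,0,0,0,0,0,1,5,0,0,0,0,0,1])

```text
clock: 4.65
position: [442.9, -110.9, 2.3]
ee_rot: [-0.0, 0.701, 0.713, -0.0]
contact_force: [-2.6, -1.4, 1.7]
opening: 85.3
```

jog_arm(increments=[5,0,1,0,0,0,1,4,0,0,0,0,0,1,4,0,0,0,0,0,1,3,0,0,0,0,0,1,0,0,0,0,0,0,1])

```text
clock: 5.15
position: [459.2, -110.8, 3.4]
ee_rot: [0.0, 0.701, 0.713, 0.0]
contact_force: [1.1, 0.5, 0.0]
opening: 85.3
```

```bash
python3 - <<'E'
from h import *
snap('top','t1');snap('side','s1')
print(get_state()['position'],get_state()['contact_force'])
a=cv2.imread('pics/t1.png')[155:245,205:335]; b=cv2.imread('pics/s1.png')[140:265,180:330]
a=cv2.resize(a,(585,405),interpolation=cv2.INTER_CUBIC)
cv2.imwrite('pics/c4.png',a)
E
```

```text
[ 458.97459893 -110.85428       3.45348788] [ 0.06961058 -0.83524943  0.6688886 ]
```

View pics/c4.png

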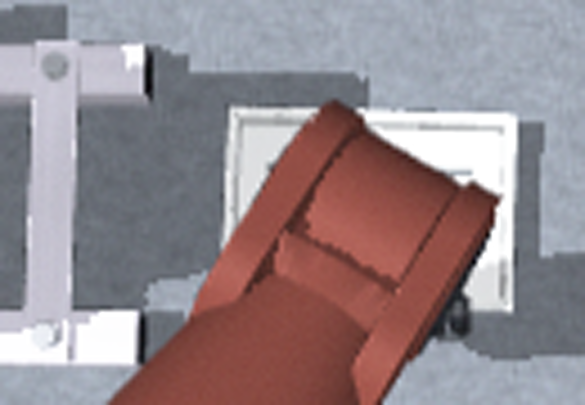

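The arm covers part of the tray, but its corners at (230,108), (518,113) and (515,313) in the crop look square. Checking with numbers.

```bash
python3 - <<'E'
from h import *
t=lambda p:((p[0]+.5)/4.5-.5+205,(p[1]+.5)/4.5-.5+155)
A,B,C=[onz('t1',t(p),33) for p in [(230,108),(518,113),(515,313)]]
print(A,B,C,'c',(A+C)/2,'ang',np.arctan2(-(A-B)[0],(A-B)[1]),np.arctan2((B-C)[1],(B-C)[0]))
c=(A+C)/2
print('target x', 544.8-0.018*(c[1]-62))
E
```

```text
[ 6.20051413e+02 -5.09211757e-02  3.30000000e+01] [ 620.68152171 -219.75154869   33.        ] [ 467.59208737 -218.80500563   33.        ] c [ 543.82175022 -109.4279634    33.        ] ang 0.0028680250601368436 -0.006182863004836178
target x 547.885703341238
```

jog_arm(increments=[3,0,0,0,0,0,1,0,0,0,0,0,0,1,-15,0,0,0,0,0,1,-25,0,0,0,0,0,1,0,0,40,0,0,0,1,0,0,50,0,0,8.5,1,0,0,50,0,0,8.5,1,0,-40,50,0,0,8.5,1,0,-40,0,0,0,8.5,1,0,-40,0,0,0,8.5,1])

```text
clock: 6.25
position: [422.7, -223.7, 184.5]
ee_rot: [0.002, 0.392, 0.92, -0.001]
contact_force: [-0.4, -0.7, -0.9]
opening: 85.4
```

jog_arm(increments=[20,-35,0,0,0,8.5,1,20,-10,0,0,0,8.5,1,20,0,0,0,0,8.5,1,30,0,0,0,0,8.5,1,30,0,0,0,0,8.5,1,10,0,0,0,0,5,1,0,0,0,0,0,0,1,0,0,0,0,0,0,1])

```text
clock: 7.05
position: [551.4, -266.7, 182.2]
ee_rot: [-0.0, -0.007, 1.0, 0.0]
contact_force: [0.8, -0.5, -0.5]
opening: 85.3
```

```bash
python3 - <<'E'
from h import *
snap('wrist','w1');s=get_state();print(s['position'],s['ee_rot'],s['joints'])
E
```

```text
[ 551.20559006 -266.81397149  182.39450376] [-1.30778704e-04 -6.53560046e-03  9.99978632e-01  7.03702382e-05] [-6.64027656e-01  1.37816804e-01  4.48343537e-02  1.47810626e+00
 -5.22727588e-05 -2.24789527e+00]
```

View pics/w1.png

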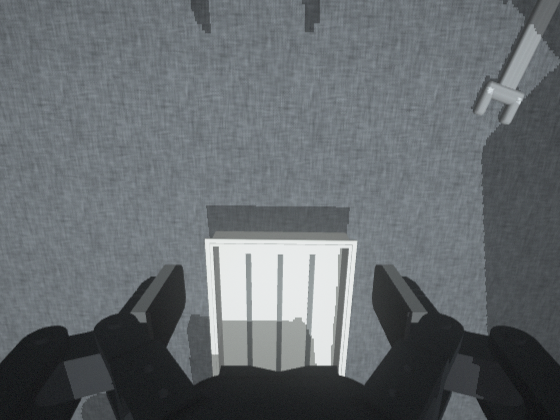

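The tray looks square in the tool view: outer edge corners at (206,240) and (357,240), sides running down to (213,375) and (345,375).

```bash
python3 - <<'E'
from h import *
A,B,C,D=[onz('w1',p,33) for p in [(206,240),(357,240),(213,375),(346,375)]]
print(A,B,C,D,'ang',[np.arctan2(-v[0],v[1]) for v in (C-A,D-B)],np.arctan2((A-B)[1],(A-B)[0]))
m=(A+B)/2; print(m,'target x at rear',544.8-0.018*(m[1]-62))
E
```

```text
[ 620.48546192 -216.87121494   33.        ] [ 472.83371591 -218.84815771   33.        ] [621.43560166 -51.56019323  33.        ] [471.05978702 -53.58988583  33.        ] ang [np.float64(-0.005747525308271356), np.float64(0.010733869703206465)] 0.013388427185860525
[ 546.65958891 -217.85968633   33.        ] target x at rear 549.8374743538782
```

jog_arm(increments=[-3,0,-45,0,0,0.2,1,0,0,-45,0,0,0,1,0,0,-45,0,0,0,1,0,0,-30,0,0,0,1,0,0,-10,0,0,0,1,0,0,-2,0,0,0,1,0,0,0,0,0,0,1,0,0,0,0,0,0,1])

```text
clock: 7.9
position: [549.9, -267.9, 7.8]
ee_rot: [0.001, -0.009, 1.0, -0.001]
contact_force: [0.2, 0.2, 0.5]
opening: 85.5
```

jog_arm(increments=[-0.5,12,-2,0,0,0,1,0,10,-1,0,0,0,1,0,7,0,0,0,0,1,0,5,0,0,0,0,1,0,5,0,0,0,0,1,0,6,0,0,0,0,1,0,6,0,0,0,0,1,-0.5,6,0,0,0,0,1,0,6,0,0,0,0,1,0,6,0,0,0,0,1])

```text
clock: 8.9
position: [547.7, -197.5, 2.5]
ee_rot: [0.0, -0.01, 1.0, -0.0]
contact_force: [-0.3, -1.5, 0.0]
opening: 85.4
```

jog_arm(increments=[0,6,0,0,0,0,1,0,6,0,0,0,0,1,-0.5,6,0,0,0,0,1,0,6,0,0,0,0,1,0,6,0,0,0,0,1,0,3,0,0,0,0,1,0,0,0,0,0,0,1])

```text
clock: 9.6
position: [547.1, -164.0, 2.3]
ee_rot: [-0.0, -0.01, 1.0, 0.0]
contact_force: [-0.1, -0.4, 0.7]
opening: 85.7
```

```bash
python3 - <<'E'
from h import *
snap('wrist','w2');s=get_state();print(s['position'],s['ee_rot'],s['contact_force'],s['torque'])
E
```

```text
[ 547.01145094 -164.15313389    2.14887309] [-2.16124045e-04 -9.85599359e-03  9.99951285e-01  4.90218162e-04] [0.50654584 0.04331221 0.56692772] [-0.01351626 -0.01462043  0.00055757]
```

View pics/w2.png

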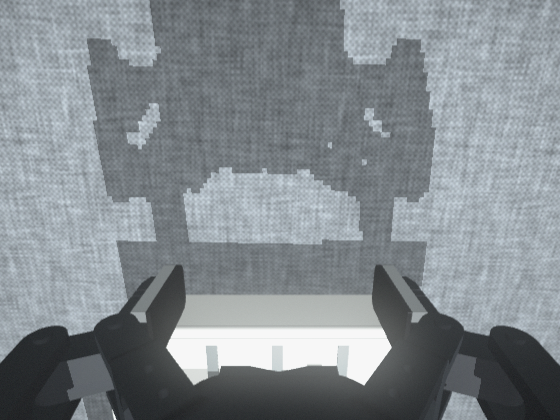

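The outer wall (rows 295-327) and rim (row ~328) lie against both fingers. The floor slots at columns 212, 277 and 342 are centred on the tool.

```bash
python3 - <<'E'
from h import *
print(onz('w2',(190,328),33),onz('w2',(370,328),33),onz('w2',(277,295),0),onz('w2',(277,360),3))
snap('top','t2')
g=cv2.imread('pics/t2.png')[150:250,200:340].min(axis=2)
# far-side tray edges visible in top view: rows/cols of white
t=lambda u,v,z=33:onz('t2',(u,v),z)[:2].round(1)
for u in range(246,300,6):
    col=g[:,u-200].astype(int); print(u,[ (i+150) for i in range(1,100) if abs(col[i]-col[i-1])>45])
E
```

```text
[ 582.14140686 -152.51528796   33.        ] [ 508.08427009 -154.01411632   33.        ] [ 546.38664619 -147.63929042    0.        ] [ 545.65789168 -109.28349654    3.        ]
246 [179, 180, 192, 193, 201, 202, 203, 211, 212]
252 [171, 179, 180, 192, 193, 201, 202, 203, 206, 207]
258 [179, 180, 192, 193, 200, 201]
264 [179, 192, 193, 195]
270 [179, 188, 189]
276 []
282 [168]
288 []
294 [249]
```

jog_arm(increments=[0,3,0,0,0,0,1,0,6,0,0,0,0,1,0,6,0,0,0,0,1,0,6,0,0,0,0,1,0,6,0,0,0,0,1,0,6,0,0,0,0,1,0,6,0,0,0,0,1,0,6,0,0,0,0,1,0,6,0,0,0,0,1,0,6,0,0,0,0,1])

```text
clock: 10.7
position: [547.2, -107.3, 2.4]
ee_rot: [-0.0, -0.01, 1.0, 0.0]
contact_force: [0.4, -1.7, -0.3]
opening: 85.6
```

jog_arm(increments=[0,6,0,0,0,0,1,0,6,0,0,0,0,1,0,6,0,0,0,0,1,0,6,0,0,0,0,1,0,6,0,0,0,0,1,0,6,0,0,0,0,1,0,6,0,0,0,0,1,0,6,0,0,0,0,1,0,3,0,0,0,0,1,0,0,0,0,0,0,1])

```text
clock: 11.7
position: [547.2, -56.2, 2.4]
ee_rot: [-0.0, -0.01, 1.0, 0.0]
contact_force: [0.3, -0.5, -0.2]
opening: 85.8
```

```bash
python3 - <<'E'
from h import *
snap('top','t3');s=get_state();print(s['position'],s['ee_rot'],s['contact_force'])
a=cv2.imread('pics/t3.png')[155:245,185:305]
cv2.imwrite('pics/c5.png',cv2.resize(a,None,fx=6,fy=6,interpolation=cv2.INTER_CUBIC))
E
```

```text
[547.24848992 -56.42861327   2.44425729] [ 2.47389901e-05 -9.84679198e-03  9.99951491e-01  2.34999342e-04] [-0.54345085  0.16115683 -0.12916025]
```

View pics/c5.png

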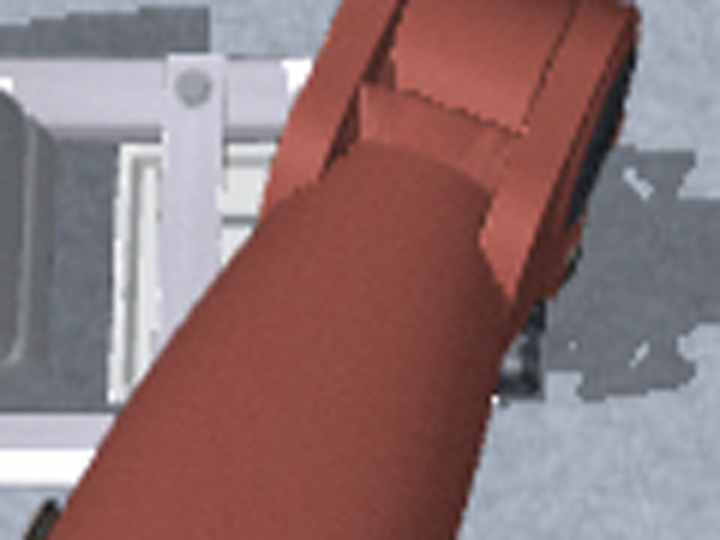

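The tray is entering squarely under the strap. Its front corners are at (122,143) and (108,402), with roughly 6-7 mm to each rail. I'll continue along the stand axis.

jog_arm(increments=[0,4,0,0,0,0,1,0,6,0,0,0,0,1,0,6,0,0,0,0,1,-0.5,6,0,0,0,0,1,0,6,0,0,0,0,1,0,6,0,0,0,0,1,0,6,0,0,0,0,1,-0.5,6,0,0,0,0,1,0,6,0,0,0,0,1,0,4,0,0,0,0,1])

```text
clock: 12.75
position: [546.2, -0.3, 2.4]
ee_rot: [-0.0, -0.01, 1.0, -0.0]
contact_force: [0.6, -3.7, 0.9]
opening: 85.6
```

jog_arm(increments=[0,5,0,0,0,0,1,0,5,0,0,0,0,1,-0.5,5,0,0,0,0,1,0,5,0,0,0,0,1,0,4,0,0,0,0,1,0,4,0,0,0,0,1,0,3,0,0,0,0,1,0,3,0,0,0,0,1,0,0,0,0,0,0,1])

```text
clock: 13.65
position: [545.6, 33.8, 2.3]
ee_rot: [-0.0, -0.01, 1.0, 0.0]
contact_force: [-0.3, 0.1, -0.8]
opening: 85.4
```

```bash
python3 - <<'E'
from h import *
s=get_state();print(s['position'],s['ee_rot'],s['contact_force'])
E
```

```text
[545.60800096  33.77210831   2.29435928] [-9.09401583e-05 -9.82834087e-03  9.99951634e-01  3.52777835e-04] [-0.31906279  0.07102041 -0.82042896]
```

About 17 mm should remain. I'll go slowly in small steps and watch the force.

jog_arm(increments=[0,3,0,0,0,0,1,0,3,0,0,0,0,1,0,2,0,0,0,0,1,0,2,0,0,0,0,1,0,2,0,0,0,0,1])

```text
clock: 14.15
position: [545.6, 45.4, 2.3]
ee_rot: [-0.0, -0.01, 1.0, 0.0]
contact_force: [-0.1, -2.7, -0.0]
opening: 85.3
```

jog_arm(increments=[0,1,0,0,0,0,1,0,1,0,0,0,0,1])

```text
clock: 14.35
position: [545.6, 47.3, 2.3]
ee_rot: [-0.0, -0.01, 1.0, 0.0]
contact_force: [-0.1, -2.5, -0.5]
opening: 85.4
```

jog_arm(increments=[0,1,0,0,0,0,1,0,1,0,0,0,0,1])

```text
clock: 14.55
position: [545.6, 49.3, 2.3]
ee_rot: [-0.0, -0.01, 1.0, 0.0]
contact_force: [-0.2, -2.9, 0.5]
opening: 85.9
```

jog_arm(increments=[0,1,0,0,0,0,1])

```text
clock: 14.65
position: [545.6, 50.3, 2.3]
ee_rot: [-0.0, -0.01, 1.0, 0.0]
contact_force: [0.1, -2.3, -0.7]
opening: 85.4
```

jog_arm(increments=[0,1,0,0,0,0,1])

```text
clock: 14.75
position: [545.6, 51.3, 2.3]
ee_rot: [-0.0, -0.01, 1.0, 0.0]
contact_force: [0.5, -2.4, -0.9]
opening: 85.4
```

jog_arm(increments=[0,1,0,0,0,0,1])

```text
clock: 14.85
position: [545.6, 51.6, 2.3]
ee_rot: [-0.0, -0.009, 1.0, -0.001]
contact_force: [-1.6, -9.1, -0.3]
opening: 85.3
```

The tray reached the stop where predicted. One more gentle press to seat both corners.

jog_arm(increments=[0,1,0,0,0,0,1])

```text
clock: 14.95
position: [545.5, 51.8, 2.3]
ee_rot: [-0.0, -0.009, 1.0, -0.002]
contact_force: [-2.5, -13.6, -0.4]
opening: 85.2
```

jog_arm(increments=[0,0.5,0,0,0,0,1,0,0,0,0,0,0,1])

```text
clock: 15.15
position: [545.5, 51.7, 2.3]
ee_rot: [-0.0, -0.009, 1.0, -0.002]
contact_force: [-1.2, -13.1, -1.5]
opening: 85.3
```

Seated: the force is rising with no further motion. I'll back off straight, rise and check from above the mouth.

jog_arm(increments=[0,-3,0,0,0,0,1,0,-15,0,0,0,0,1,0,-30,0,0,0,0,1,0,-40,0,0,0,0,1,0,-20,40,0,0,0,1,0,0,50,0,0,0,1,0,0,50,0,0,0,1,0,0,50,0,0,0,1,0,0,0,0,0,0,1,0,0,0,0,0,0,1])

```text
clock: 16.15
position: [546.6, -55.1, 194.0]
ee_rot: [0.002, -0.01, 1.0, -0.0]
contact_force: [-0.3, -0.2, -1.3]
opening: 85.5
```

```bash
python3 - <<'E'
from h import *
snap('side','s4');s=get_state();print(s['position'],s['contact_force'])
snap('top','t4')
b=cv2.imread('pics/s4.png')[130:225,170:310]; a=cv2.imread('pics/t4.png')[155:245,185:305]
cv2.imwrite('pics/c6.png',np.vstack([cv2.resize(b,(560,380),interpolation=cv2.INTER_CUBIC),cv2.resize(a,(560,210*2),interpolation=cv2.INTER_CUBIC)[:220]]))
cv2.imwrite('pics/c7.png',cv2.resize(b,None,fx=5,fy=5,interpolation=cv2.INTER_CUBIC))
E
```

```text
[545.72721887 -54.74858919 192.27327036] [-1.63451662  0.83106185 -0.13891063]
```

View pics/c7.png

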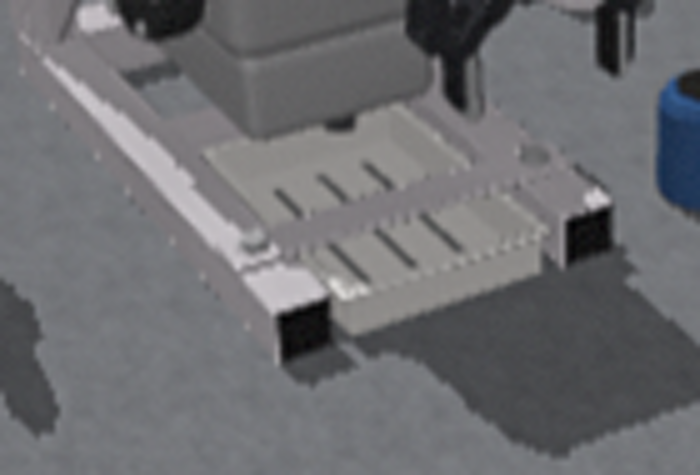

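The tray sits between the rails under the strap and below the plug, with its outer rim running from (331,303) to (548,236), near the cap plane. Quantifying:

```bash
python3 - <<'E'
from h import *
s=lambda p:((p[0]+.5)/5-.5+170,(p[1]+.5)/5-.5+130)
R=[onz('s4',s(p),33) for p in [(331,303),(548,236)]]
C=[onz('s4',s(p),40) for p in [(276,312),(329,293),(565,214),(612,203)]]
u=np.array([-.018,1,0]); v=np.array([1,.018,0])
m=sum(C)/4; print('caps',[round(c@u,1) for c in C],[round(c@v,1) for c in C]); print('rim',[round(c@u,1) for c in R],[round(c@v,1) for c in R])
# predicted home corners
for x,y in((0,-75),(0,75)): print(proj('s4',np.array([544.8,62,33])+u*x+v*y),end=' ')
print([s(p) for p in [(331,303),(548,236)]])
E
```

```text
caps [np.float64(52.0), np.float64(53.5), np.float64(55.1), np.float64(50.4)] [np.float64(427.1), np.float64(463.7), np.float64(635.2), np.float64(668.4)]
rim [np.float64(52.7), np.float64(47.7)] [np.float64(464.1), np.float64(617.6)]
[237.85248887 189.61266299] [279.35606471 175.88417666] [(235.8, 190.2), (279.2, 176.8)]
```

Flush to within measurement error. The side view can't settle the lateral centring well, so I'll take one look from the wrist above the mouth.

jog_arm(increments=[0,20,20,0,0,0,1,0,20,20,0,0,0,1,0,10,10,0,0,0,1,0,0,0,0,0,0,1,0,0,0,0,0,0,1])

```text
clock: 16.75
position: [545.5, -4.6, 241.1]
ee_rot: [-0.001, -0.01, 1.0, 0.0]
contact_force: [0.4, -1.7, 0.3]
opening: 85.1
```

```bash
python3 - <<'E'
from h import *
snap('wrist','w5');print(get_state()['position'])
a=cv2.imread('pics/w5.png')[170:400,140:420]
cv2.imwrite('pics/c8.png',cv2.resize(a,None,fx=2.5,fy=2.5,interpolation=cv2.INTER_CUBIC))
E
```

```text
[545.27275787  -4.80243165 240.80412255]
```

View pics/c8.png

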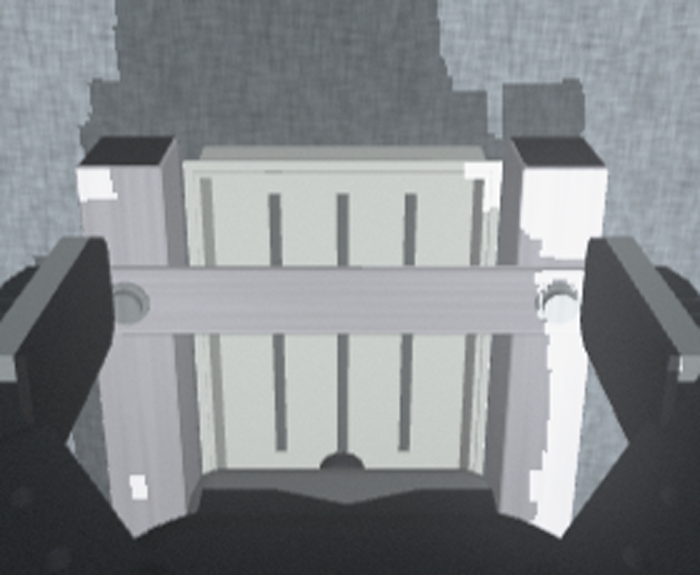

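The view shows the tray square and centred: rim columns 183-502 lie midway between the rails' inner edges, and the centre slot lines up with the plug at column 343. The outer rim (row ~161) is level with the cap edges (row ~166, 7 mm higher). Handing in.

```bash
python3 - <<'E'
from h import *
t=lambda p:((p[0]+.5)/2.5-.5+140,(p[1]+.5)/2.5-.5+170)
print([onz('w5',t(p),33).round(1) for p in [(183,161),(502,161)]],[onz('w5',t(p),40).round(1) for p in [(163,166),(522,166)]])
print(close_job())
E
```

```text
[array([619.3,  63.5,  33. ]), array([470.3,  60.6,  33. ])] [array([627.1,  63.3,  40. ]), array([462.5,  60.1,  40. ])]
the job is handed in; nothing more can be done
None
```

The tray is home against the cross tube and the job is handed in, at about 17 s on the robot's clock. No verdict was reported.

I squared and centred the tray with a flat two-finger push on its long side. Then I pushed it from its outer end along the stand's axis, between the rails and under the strap. At the stop the push force rose to about 14 N with no further motion, so I backed off and raised the arm clear.

**Last wrist view:**
- **Flush:** the outer rim corners are at y = 63.5 and 60.6 mm, and the rail caps at y = 63.3 and 60.1 mm, so they agree to about 0.5 mm.
- **Centring:** there is about 8 mm of gap to each rail.
- **Plug:** the tray's centre slot lines up with the drain plug.

**Disagreement:** the coarser side view put the tray a few millimetres off in both depth and centring. There the rail partly hides one rim corner, so I trusted the closer wrist view.

**Bystanders:** I kept the arm clear of the bottle, filter, brake caliper and spanner. I did not re-measure their positions at the end.

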